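# Stand the fallen bookend back up against the manuals

### The job

The steel bookend beside the row of manuals has fallen onto its tall plate, with its foot sticking up. By pushing only, tip it back up so that it stands on its foot, and then slide it along the desk until its plate is snug and square against the cover of the last manual, roughly centred on it. Never lift or carry the bookend, keep the manuals standing in their places, and leave the other things on the desk alone.

Things in the scene. Friction and masses are not known exactly. Their poses are not given: they have to be found in the camera images.
- bookend: L-shaped dark steel bookend, 0.6 kg (+-20%). Frame as when STANDING: origin at the bottom edge of the tall plate's outer face, mid-width; x along the 110 mm width, y out along the foot, z up the plate. Plate 110 wide, 4 thick (y 0 to 4), 150 tall. Foot 110 wide, 20 thick (z 0 to 20), reaching to y = 100. Wanted: own z up, own y away from the manuals, plate's outer face on the last manual.
- plate_top (a point): top edge of the plate's outer face, mid-width: bookend frame (0, 0, 150) mm. At the start the plate's outer face lies flat on the desk, this point towards the manuals, bookend's own y straight up: the foot is a wall 20 mm thick and 100 mm high at the plate's other end, farther from the manuals
- foot_edge (a point): middle of the foot's end face: bookend frame (0, 100, 10) mm. At the start it is the top of the wall: push there (about 2 N), from above the plate, away from the manuals; it pivots on the origin's edge and past about 45 degrees falls onto the foot. When it stands, this end face (110 wide, 20 high, low) is the one to push on to slide it without tipping
- manual_end: last manual of the row, the one next to the bookend: blue hard-cover block standing free on the desk, 160 mm (x, spine at -x) by 35 mm thick (y) by 210 mm tall (z), 0.6 kg. Origin at the centre of its underside; its y axis points along the row to the bookend's side, so the free cover is at y = +17.5 mm
- manual_inner: like manual_end but grey, standing 1 mm behind it in the row, and itself 1 mm from the fixed rest of the row, so pushing on the end manual moves it only about 2 mm
- row: the rest of the row, fixed: two thick binders (170 x 50 x 230 mm) and a heavy steel block; origin on the desk at the mid-width of the face that the manuals stand against, x along the face, y towards manuals and bookend
- meter: bystander: yellow handheld multimeter lying on its back, 85 x 180 x 40 mm, origin centre of underside, long side along y
- mouse: bystander: black computer mouse 60 x 105 x 32 mm, origin centre of underside, long side along y
- stapler: bystander: grey stapler 38 x 130 x 57 mm, origin centre of underside, long side along y
Mind the look-alikes: they are no part of the job. Of the things that look like the bookend, the middle-sized one is meant.

How it is judged:
By the outcome, as a careful person would: the job done as asked, in the order asked, and still so for the second after the job is handed in, with the robot touching nothing.
It also fails if it takes over 54 s, if anything falls off the work surface, if the arm or the gripper's body presses on something with over 40 N, if the wrist force passes 120 N, or if a joint passes its speed limit or range.

### The arm

A 6-joint arm with a two-finger parallel gripper is mounted at the origin on the work surface. World frame = base frame: x ahead of the robot, y to its left, z up, the work surface at z = 0. Lengths are in m, angles in rad, forces in N, time in s.
With the tool pointing down it reaches from about 0.325 to 0.9 m from the base axis. Payload 6.1 kg.
Tool frame: the origin (TCP) lies between the finger pads; the fingertips stand 11 mm ahead of it and the grasp point (between the pads) lies 8 mm behind it; z points along the fingers, y is the line along which they close (so a half turn about z gives the same grasp; the last joint's range is limited). The gripper opens to 85 mm and grips with 20 to 120 N. Pads are 22 mm wide; open, the fingers measure 114 mm over their backs; the gripper's body (76 mm by 85 mm) begins 54 mm behind the grasp point. The pads swing forward as they close: fully open they stand 13 mm farther back than shut.
Start: joints at [-1.446, 0.22, 1.526, -0, 1.395, -0.126], TCP at [0.155, -0.605, 0.217] pointing down, gripper open.
Joint ranges: [-2.98, 2.98], [-0.91, 2.08], [0.09, 2.57], [-1.24, 4.39], [0.2, 2.65], [-2.68, 2.68]. Speed limits (rad/s): [2.57, 2.57, 3.01, 3.14, 3.14, 3.14].

### API

Orientations are given as a unit quaternion [w, x, y, z].
In Python, from bench import * gives the robot as it stands.
- The arm moves only by the tool servo_tool, never from a script. Its arguments are lists of equal length, an entry for each row: "offset": the shift along the tool's x, y, z in mm, a list of three; "rot": the turn, a rotation vector about the tool's x, y, z in degrees, a list of three; "hand": the finger opening in mm, from 0 to 85.4. A call has 1 to 20 rows; each row shifts and turns the commanded pose from where the row before left it, along the tool's axes as they then stand; what a row does not reach is not made up. A row lasts 1/10 s, in which the tool goes at most 50 mm and 8.59 degrees, less where a joint would pass 70% of its speed; a pose out of reach is approached as far as the arm can. A call is refused whole if a number of a shift passes 50 or a number of a turn 8.59, either way. A call with a gripper value outside its range is refused whole. The fingers move at their own pace and stop on an object; "newtons" is the grip in N (left out, the last holds). Time passes only in rows, so rows that do not move let the fingers close. It gives the time, the measured TCP pose, the force, the opening and the grip force at its end, in the units of the state.
- state(): the state, without advancing time (a new reading comes with each control period).
- capture(name): name is "scene" or "top" or "wrist"; returns the picture (400x640x3 uint8, blue, green, red); there is no depth.
- camera_info(name): a dict with "fx", "fy", "cx", "cy" (pixels), "world_from_camera" (4x4, takes a point from camera to world coordinates); the wrist camera has in their place "tool_from_camera" (4x4, takes a point from camera to tool coordinates, whose origin is the TCP and whose axes are the flange's). Camera axes: x right, y down, z forward; pixel columns grow to the right and rows downward; lengths in m; the calibration is good to about 2 mm. A picture is of the moment at which its call begins: read the wrist's pose just before it. camera_info takes no time and is no camera call.
- hand_in(): hands the job in; it is judged then, once.
The state is a dict: "time": time; "qpos": joint angles; "joint_velocities": joint speeds; "effort": joint torques, N m; "position": TCP position; "eef_rot": TCP orientation; "ft_force": force on the tool from outside, world axes, zero at the start; "torque": the same for the moment, N m; "width": finger opening in m; "grip_force": force on a finger pad.
Only numpy, scipy, OpenCV 4.12 (cv2) and the standard library are available. Lean on these libraries where they do the work, as an engineer would, in place of code of your own. Each camera call takes 0.05 s, during which the arm holds its last target. There are 200 camera calls.

## Working session

There is one attempt and no reset: what is moved stays moved. The work goes in short steps, Python scripts to look and compute and a tool call to move; the robot and the scene stay as the last step left them, time stands still between calls to the robot, and variables do not carry over. Pictures are saved under pics/ and viewed, at most 10 in all, crops included, and the job is handed in when it is done.

Besides the shell and the picture viewer there is one more tool, called after "Emit:" by a JSON object that holds its "api" and its "payload". servo_tool: Moves the arm, as the interface text tells. Its arguments: {"type":"object","properties":{"offset":{"type":"array"},"rot":{"type":"array"},"hand":{"type":"array"},"newtons":{"type":"number"}},"required":["offset","rot","hand"]}

```bash
mkdir -p pics
python3 - <<'E'
from bench import *
import cv2,numpy as np
for n in("top","scene"):
    im=capture(n); cv2.imwrite(f"pics/{n}0.png",im)
    c=camera_info(n); print(n,c['fx'],c['cx'],c['cy'],np.round(c['world_from_camera'],3).tolist())
s=state();print(s['time'],s['position'],s['eef_rot'])
E
```

```text
top 402.67457897123114 317.81275194570264 196.3923706389395 [[0.003, -0.998, 0.064, 0.518], [-0.999, -0.005, -0.032, 0.013], [0.032, -0.064, -0.997, 1.097], [0.0, 0.0, 0.0, 1.0]]
scene 389.95230877434864 317.4241303383188 200.7318629769492 [[-0.925, 0.358, -0.13, 0.729], [0.381, 0.876, -0.296, 0.262], [0.008, -0.323, -0.946, 0.982], [0.0, 0.0, 0.0, 1.0]]
0.1 [ 0.15502929 -0.60488643  0.21652712] [-8.56732110e-04  9.92149265e-01  1.25056393e-01 -1.19978656e-05]
```

View pics/top0.png

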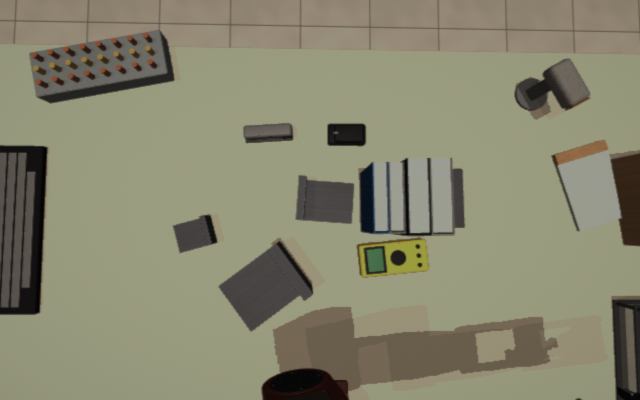

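View pics/scene0.png

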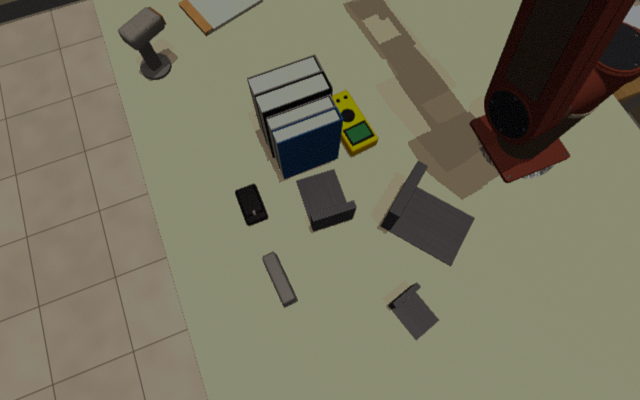

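Top view: three L-shapes: large at (267,285), small at (195,233), middle at (325,200). The middle-sized one is right beside the blue manual (370,198), with its foot wall at its left end (303,198), so it is the one meant. I'll confirm with an enlarged crop and measure it.

Run:
```python
import cv2,numpy as np
t=cv2.imread('pics/top0.png')[110:290,280:440]; s=cv2.imread('pics/scene0.png')[90:240,230:390]
a=cv2.resize(t,None,fx=3.3,fy=3.3,interpolation=cv2.INTER_CUBIC)
b=cv2.resize(s,None,fx=1.6,fy=1.6,interpolation=cv2.INTER_CUBIC)
a=np.clip(a.astype(float)*1.6,0,255).astype('uint8');b=np.clip(b.astype(float)*1.6,0,255).astype('uint8')
c=np.zeros((594,784,3),'uint8');c[:a.shape[0],:a.shape[1]]=a;c[:b.shape[0],528:528+b.shape[1]]=b
cv2.imwrite('pics/crop0.png',c)
```

```text
(no output)
```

View pics/crop0.png

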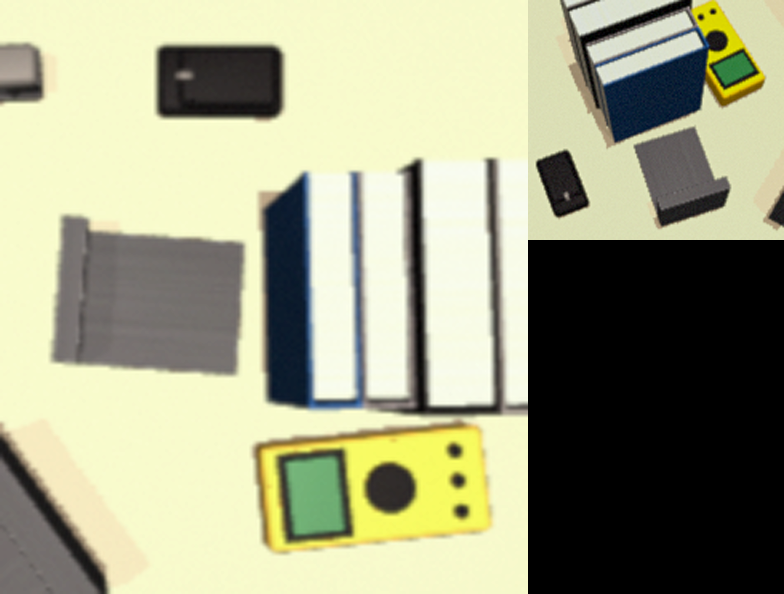

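The crop shows the middle bookend: foot wall top at crop x 52-88, y 216-362; plate end at x~240, towards the blue cover (base at x~266). Now rays.

```bash
cat > h.py <<'E'
from bench import *
import cv2,numpy as np
def ray(n,u,v):
    c=camera_info(n);T=np.array(c['world_from_camera'])
    d=T[:3,:3]@[(u-c['cx'])/c['fx'],(v-c['cy'])/c['fy'],1];return T[:3,3],d
def onz(n,u,v,z):
    o,d=ray(n,u,v);return o+d*(z-o[2])/d[2]
def tri(a,b):
    (o,d),(p,e)=ray(*a),ray(*b);s=np.linalg.lstsq(np.c_[d,-e],p-o,rcond=None)[0]
    A,B=o+d*s[0],p+e*s[1];return (A+B)/2,np.linalg.norm(A-B)
E
python3 - <<'E'
from h import *
f=lambda x,y:(280+x/3.3,110+y/3.3)
g=lambda x,y:(230+(x-528)/1.6,90+y/1.6)
P=lambda n,p:print(n,np.round(np.array(p)*1000,0))
for n,p,z in[("plateR +x",(244,242),.004),("plateR -x",(236,374),.004),("foot o+x",(62,216),.1),("foot i+x",(88,219),.1),("foot i-x",(78,362),.1),("foot o-x",(52,361),.1),
 ("man top+x",(306,173),.21),("man top-x",(311,407),.21),("man bot+x",(265,207),0),("man bot-x",(268,402),0),("meter near",(262,550),.04),("meter nr",(255,445),.04),("meter",(478,425),.04),("mouse",(157,115),.02)]: P(n,onz("top",*f(*p),z))
for n,a,b in[("foot top +x outer",(62,216),(660,212)),("foot top -x outer",(52,361),(729,190)),("man top -x",(311,407),(706,44)),("man top +x",(306,173),(596,83))]:
    p,e=tri(("top",*f(*a)),("scene",*g(*b)));P(n,p);print(e)
E
```

```text
plateR +x [ 624. -121.    4.]
plateR -x [ 515. -114.    4.]
foot o+x [633.  28. 100.]
foot i+x [631.   9. 100.]
foot i-x [524.  16. 100.]
foot o-x [524.  35. 100.]
man top+x [ 651. -138.  210.]
man top-x [ 493. -140.  210.]
man bot+x [ 654. -139.    0.]
man bot-x [ 492. -141.    0.]
meter near [ 376. -130.   40.]
meter nr [ 459. -125.   40.]
meter [ 475. -303.   40.]
mouse [726. -48.  20.]
foot top +x outer [636.  28.  83.]
0.002069193253837305
foot top -x outer [526.  35.  79.]
0.0026327354293414905
man top -x [ 495. -142.  209.]
0.004376800344859406
man top +x [ 657. -142.  205.]
0.012180250642599135
```

Emit:
{"api": "servo_tool", "payload": {"offset": [[0,0,-16],[0,0,-16],[0,0,-16],[0,0,-16],[0,0,-16],[0,0,-16],[0,0,-16],[0,0,-16],[0,0,-16]], "rot": [[0,0,-8],[0,0,-8],[0,0,-8],[0,0,-8],[0,0,-8],[0,0,-8],[0,0,-8],[0,0,-8],[0,0,-8]], "hand": [0,0,0,0,0,0,0,0,0]}}

```text
time: 1.0
position: [0.1551, -0.6051, 0.3615]
eef_rot: [-0.001, 0.727, 0.686, 0.0]
ft_force: [0.0, 0.2, -0.3]
width: -0.0003
grip_force: 0.0
```

Emit:
{"api": "servo_tool", "payload": {"offset": [[34,21,0],[34,21,0],[34,21,0],[34,21,0],[34,21,0],[34,21,0],[34,21,0],[34,21,0],[34,21,0],[34,21,0],[34,21,0],[34,21,0],[34,21,0],[34,21,0],[34,21,0],[34,21,0],[34,21,0],[33,23,0],[0,0,0],[0,0,0]], "rot": [[0,0,0],[0,0,0],[0,0,0],[0,0,0],[0,0,0],[0,0,0],[0,0,0],[0,0,0],[0,0,0],[0,0,0],[0,0,0],[0,0,0],[0,0,0],[0,0,0],[0,0,0],[0,0,0],[0,0,0],[0,0,0],[0,0,0],[0,0,0]], "hand": [0,0,0,0,0,0,0,0,0,0,0,0,0,0,0,0,0,0,0,0]}}

```text
time: 3.0
position: [0.573, -0.0189, 0.3605]
eef_rot: [-0.001, 0.728, 0.685, -0.001]
ft_force: [-0.8, -0.0, -1.2]
width: 0.0003
grip_force: 0.0
```

Run:
```python
from h import *
s=state();print(s['position'],s['eef_rot'])
im=capture("wrist");cv2.imwrite("pics/w1.png",im)
print(np.round(camera_info("wrist")['tool_from_camera'],3).tolist())
```

```text
[ 0.57298127 -0.01894047  0.36052282] [-6.50943750e-04  7.28483491e-01  6.85062683e-01 -7.06460251e-04]
[[0.0, -0.965, -0.262, 0.065], [1.0, 0.0, 0.0, 0.001], [-0.0, -0.262, 0.965, -0.158], [0.0, 0.0, 0.0, 1.0]]
```

View pics/w1.png

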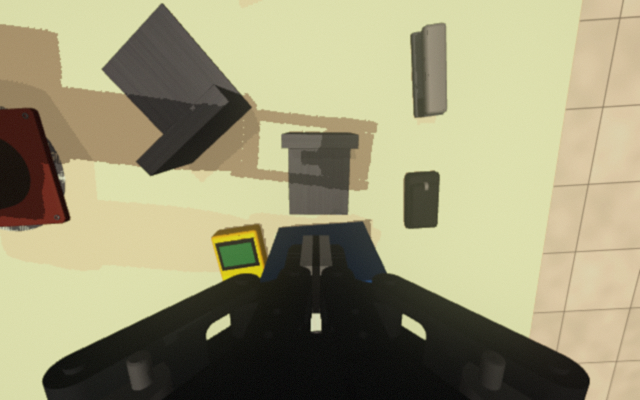

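Wrist view: wall top at (282–358, 132–148), square to the tool; plate below it, the large look-alike to the left at (185,90).

```bash
cat >> h.py <<'E'
from scipy.spatial.transform import Rotation as R
def wz(u,v,z,pos,q):
    c=camera_info("wrist");T=np.array(c['tool_from_camera']);r=R.from_quat(np.r_[q[1:],q[0]])
    d=r.apply(T[:3,:3]@[(u-c['cx'])/c['fx'],(v-c['cy'])/c['fy'],1]);o=np.array(pos)+r.apply(T[:3,3])
    return np.round((o+d*(z-o[2])/d[2])*1000)
E
python3 - <<'E'
from h import *
s=state()
for u,v,z in[(282,133,.1),(358,134,.1),(282,148,.1),(358,148,.1),(289,214,.004),(349,214,.004),(250,105,.1),(278,229,.21),(362,224,.21)]: print(u,v,wz(u,v,z,s['position'],s['eef_rot']))
E
```

```text
282 133 [530.  35. 100.]
358 134 [637.  27. 100.]
282 148 [528.  14. 100.]
358 148 [636.   7. 100.]
289 214 [ 518. -115.    4.]
349 214 [ 630. -122.    4.]
250 105 [489.  75. 100.]
278 229 [528. -68. 210.]
362 224 [623. -68. 210.]
```

Emit:
{"api": "servo_tool", "payload": {"offset": [[0,6,20],[0,0,25],[0,0,25],[0,0,25],[0,0,25],[0,0,25],[0,0,25],[0,0,25],[0,0,25],[0,0,22],[0,0,20],[0,0,0]], "rot": [[0,0,0],[0,0,0],[0,0,0],[0,0,0],[0,0,0],[0,0,0],[0,0,0],[0,0,0],[0,0,0],[0,0,0],[0,0,0],[0,0,0]], "hand": [0,0,0,0,0,0,0,0,0,0,0,0]}}

```text
time: 4.25
position: [0.5759, -0.021, 0.0964]
eef_rot: [-0.002, 0.73, 0.684, -0.002]
ft_force: [-0.0, 0.2, 0.1]
width: 0.0001
grip_force: 0.0
```

Emit:
{"api": "servo_tool", "payload": {"offset": [[5,0,0],[5,0,0],[5,0,0],[5,0,0],[4,0,0],[4,0,0],[4,0,0],[4,0,0]], "rot": [[0,0,0],[0,0,0],[0,0,0],[0,0,0],[0,0,0],[0,0,0],[0,0,0],[0,0,0]], "hand": [0,0,0,0,0,0,0,0]}}

```text
time: 5.05
position: [0.5813, 0.0162, 0.0995]
eef_rot: [-0.0, 0.729, 0.684, -0.0]
ft_force: [-0.1, 0.5, -0.3]
width: -0.0001
grip_force: 0.0
```

Run:
```python
from h import *
im=capture("scene");im2=capture("top")
a=cv2.resize(im[90:250,220:420],(500,400));b=cv2.resize(im2[140:260,240:400],(300,225))
c=np.zeros((400,800,3),'uint8');c[:,:500]=a;c[:225,500:]=b;cv2.imwrite("pics/p1.png",c)
```

```text
(no output)
```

View pics/p1.png

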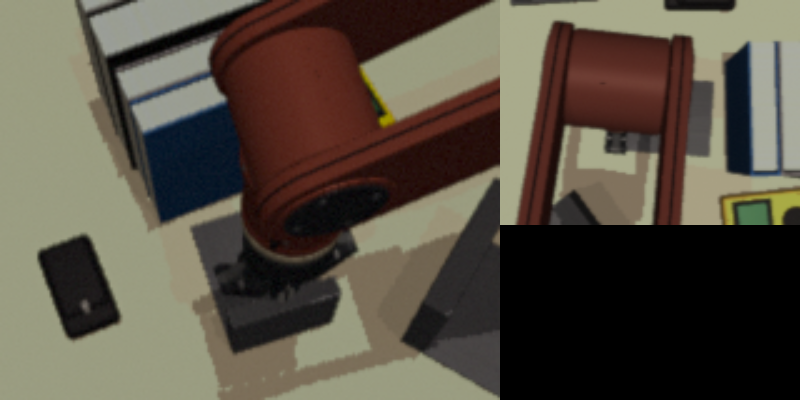

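Arm hides much, but the wall still looks upright with the fingers just at its inner side. Push on.

Emit:
{"api": "servo_tool", "payload": {"offset": [[4,0,0],[4,0,0],[4,0,0]], "rot": [[0,0,0],[0,0,0],[0,0,0]], "hand": [0,0,0]}}

```text
time: 5.45
position: [0.5821, 0.028, 0.0995]
eef_rot: [-0.0, 0.729, 0.684, -0.0]
ft_force: [-0.3, -0.1, 0.5]
width: 0.0001
grip_force: 0.0
```

Emit:
{"api": "servo_tool", "payload": {"offset": [[4,0,0],[4,0,0],[4,0,0]], "rot": [[0,0,0],[0,0,0],[0,0,0]], "hand": [0,0,0]}}

```text
time: 5.75
position: [0.5828, 0.0401, 0.0995]
eef_rot: [-0.0, 0.729, 0.684, -0.0]
ft_force: [-0.2, 0.1, -0.8]
width: 0.0001
grip_force: 0.0
```

Run:
```python
from h import *
im=capture("wrist");im2=capture("top")
a=cv2.resize(im,(500,312));b=cv2.resize(im2[140:260,240:400],(300,225))
c=np.zeros((312,800,3),'uint8');c[:,:500]=a;c[:225,500:]=b;cv2.imwrite("pics/p2.png",c)
```

```text
(no output)
```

View pics/p2.png

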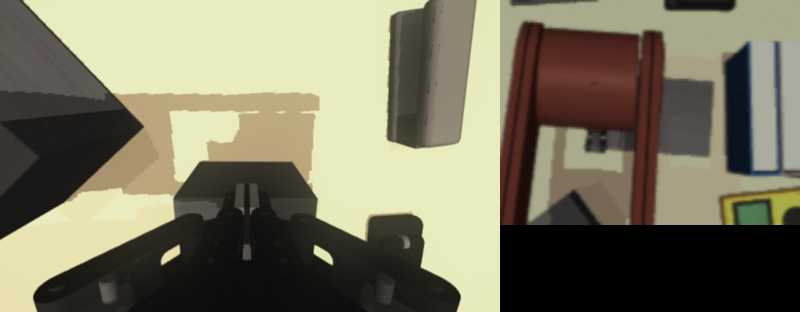

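The fingers passed over the wall (plate unmoved at crop x 713, fingertips drawn over the wall top at (245,185)): wall top must be lower than my tips, consistent with the ~80 mm triangulated. Measure height from the two wrist places.

Run:
```python
from h import *
s=state();p,q=s['position'],s['eef_rot'];print(p,s['ft_force'])
k=640/500
for z in(.07,.08,.09,.1):
  a,b=wz(175*k,198*k,z,p,q),wz(317*k,198*k,z,p,q)
  p1,q1=[.57298,-.01894,.36052],[-.00065,.72848,.68506,-.0007]
  c,d=wz(282,133,z,p1,q1),wz(358,134,z,p1,q1)
  print(z,a,b,np.linalg.norm(a-b),'v1',c,d,np.linalg.norm(c-d))
print(wz(195*k,162*k,0,p,q),wz(293*k,162*k,0,p,q))
t=cv2.imread('pics/scene0.png');cv2.imwrite('pics/s0c.png',np.clip(cv2.resize(t[160:240,290:370],(800,800),interpolation=cv2.INTER_CUBIC)[100:700]*1.7,0,255).astype('uint8'))
```

```text
[0.58281027 0.04035613 0.09948225] [-0.39378253 -0.39165312 -0.18244434]
0.07 [518.  21.  70.] [646.  13.  70.] 128.2497563350512 v1 [526.  35.  70.] [641.  26.  70.] 115.35163631262454
0.08 [522.  25.  80.] [643.  18.  80.] 121.2023102090055 v1 [527.  35.  80.] [639.  27.  80.] 112.28535078094559
0.09 [526.  30.  90.] [640.  23.  90.] 114.21471008587291 v1 [528.  35.  90.] [638.  27.  90.] 110.2905254316979
0.1 [529.  34. 100.] [637.  27. 100.] 108.2266141020775 v1 [530.  35. 100.] [637.  28. 100.] 107.22872749408155
[522.  34.   0.] [639.  27.   0.]
```

View pics/s0c.png

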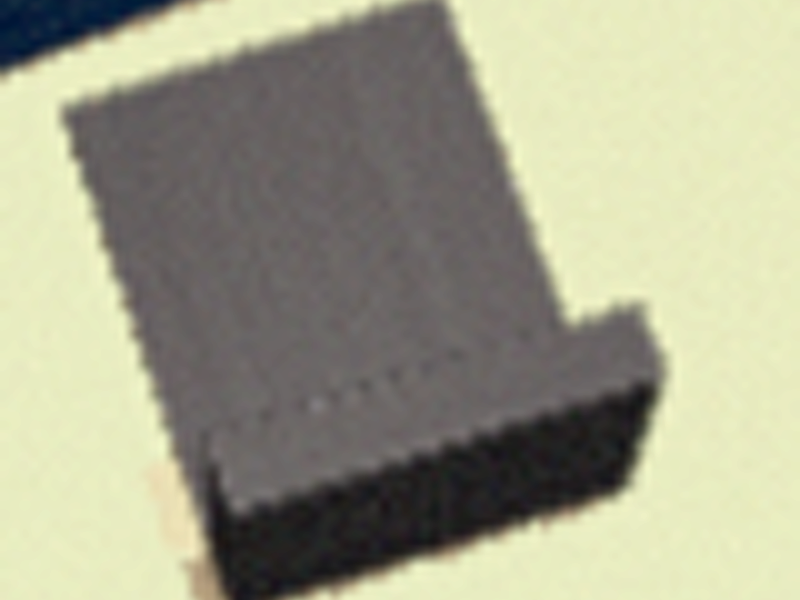

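Run:
```python
from h import *
c=camera_info("wrist");T=np.linalg.inv(np.array(c['tool_from_camera']));print(c['fx'],c['cx'],c['cy'])
def pr(x,y,z):
    p=T@[x,y,z,1];return np.round([c['cx']+c['fx']*p[0]/p[2],c['cy']+c['fy']*p[1]/p[2]])
for z in(.011,0,-.008,-.03):print(z,[pr(x,0,z) for x in(.011,.005,0,-.011)])
im=cv2.imread('pics/p2.png');cv2.imwrite('pics/p2c.png',np.clip(cv2.resize(im[140:290,130:370],(800,500),interpolation=cv2.INTER_CUBIC)*2.2,0,255).astype('uint8'))
```

```text
288.42043087637626 315.59047821449934 201.62447395567716
0.011 [array([314., 215.]), array([314., 224.]), array([314., 231.]), array([314., 248.])]
0 [array([313., 220.]), array([313., 230.]), array([313., 238.]), array([313., 255.])]
-0.008 [array([313., 225.]), array([313., 235.]), array([313., 244.]), array([313., 262.])]
-0.03 [array([313., 241.]), array([313., 252.]), array([313., 262.]), array([313., 282.])]
```

View pics/p2c.png

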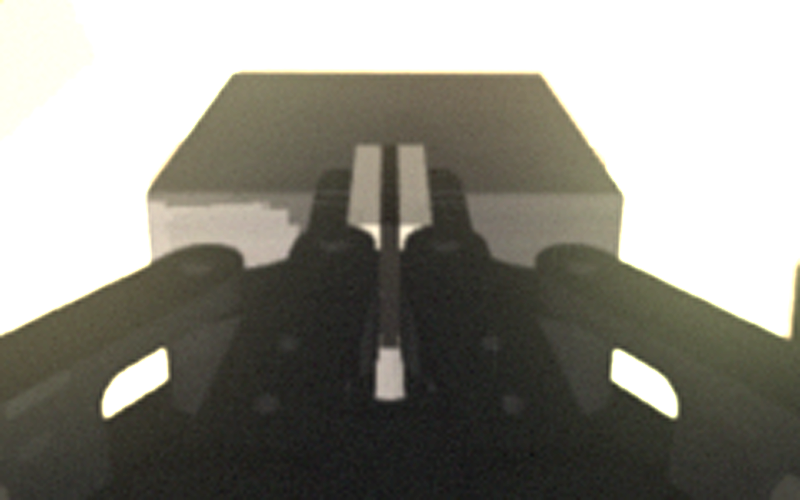

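The pads' tips show at pixel row 235, i.e. about 20 mm farther back than assumed, so they passed over the 100 mm wall (its edge triangulates cleanly at 100). Retreat, go lower, push again.

Emit:
{"api": "servo_tool", "payload": {"offset": [[-20,0,0],[-20,0,0],[-20,0,0],[0,0,16],[0,0,16],[0,0,0],[10,0,0],[6,0,0],[5,0,0]], "rot": [[0,0,0],[0,0,0],[0,0,0],[0,0,0],[0,0,0],[0,0,0],[0,0,0],[0,0,0],[0,0,0]], "hand": [0,0,0,0,0,0,0,0,0]}}

```text
time: 6.75
position: [0.5809, 0.0021, 0.0681]
eef_rot: [0.0, 0.729, 0.685, 0.0]
ft_force: [-0.0, -1.7, 1.5]
width: 0.0002
grip_force: 0.9
```

Emit:
{"api": "servo_tool", "payload": {"offset": [[3,0,0],[3,0,0]], "rot": [[0,0,0],[0,0,0]], "hand": [0,0]}}

```text
time: 6.95
position: [0.5813, 0.0071, 0.0683]
eef_rot: [0.001, 0.729, 0.685, 0.0]
ft_force: [0.9, -1.6, 2.1]
width: -0.0
grip_force: 1.0
```

Emit:
{"api": "servo_tool", "payload": {"offset": [[3,0,0],[3,0,0]], "rot": [[0,0,0],[0,0,0]], "hand": [0,0]}}

```text
time: 7.15
position: [0.5815, 0.0128, 0.0679]
eef_rot: [0.0, 0.729, 0.684, 0.0]
ft_force: [0.2, -1.0, 1.5]
width: 0.0002
grip_force: 1.0
```

Emit:
{"api": "servo_tool", "payload": {"offset": [[3,0,0],[3,0,0]], "rot": [[0,0,0],[0,0,0]], "hand": [0,0]}}

```text
time: 7.35
position: [0.5816, 0.019, 0.0676]
eef_rot: [0.0, 0.729, 0.684, 0.0]
ft_force: [0.5, -1.3, 1.9]
width: -0.0002
grip_force: 0.9
```

Emit:
{"api": "servo_tool", "payload": {"offset": [[3,0,0],[3,0,0]], "rot": [[0,0,0],[0,0,0]], "hand": [0,0]}}

```text
time: 7.55
position: [0.5819, 0.0251, 0.0675]
eef_rot: [-0.0, 0.729, 0.684, 0.0]
ft_force: [1.3, -0.7, 1.1]
width: -0.0003
grip_force: 0.7
```

Contact, ~1–2 N, tipping. Continue.

Emit:
{"api": "servo_tool", "payload": {"offset": [[4,0,0],[4,0,0],[4,0,0],[4,0,0],[4,0,0]], "rot": [[0,0,0],[0,0,0],[0,0,0],[0,0,0],[0,0,0]], "hand": [0,0,0,0,0]}}

```text
time: 8.05
position: [0.5828, 0.0452, 0.0673]
eef_rot: [-0.0, 0.729, 0.684, -0.0]
ft_force: [0.2, -0.3, 0.6]
width: -0.0002
grip_force: 0.2
```

Emit:
{"api": "servo_tool", "payload": {"offset": [[4,0,0],[4,0,0],[4,0,0],[4,0,1]], "rot": [[0,0,0],[0,0,0],[0,0,0],[0,0,0]], "hand": [0,0,0,0]}}

```text
time: 8.45
position: [0.5843, 0.0611, 0.0667]
eef_rot: [0.0, 0.729, 0.684, 0.0]
ft_force: [0.8, -1.1, -0.2]
width: 0.0001
grip_force: 0.1
```

Emit:
{"api": "servo_tool", "payload": {"offset": [[4,0,1],[4,0,1],[4,0,1],[4,0,1]], "rot": [[0,0,0],[0,0,0],[0,0,0],[0,0,0]], "hand": [0,0,0,0]}}

```text
time: 8.85
position: [0.5851, 0.0771, 0.0624]
eef_rot: [-0.0, 0.729, 0.684, -0.0]
ft_force: [-0.2, 0.0, -0.2]
width: -0.0
grip_force: 0.0
```

Run:
```python
from h import *
im=capture("wrist");im2=capture("top");im3=capture("scene")
a=cv2.resize(im,(500,312));b=cv2.resize(im2[140:260,240:400],(300,225));d=cv2.resize(im3[120:250,250:420],(300,229))
c=np.zeros((460,800,3),'uint8');c[:312,:500]=a;c[:225,500:]=b;c[228:457,500:]=d;cv2.imwrite("pics/p3.png",c)
```

```text
(no output)
```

View pics/p3.png

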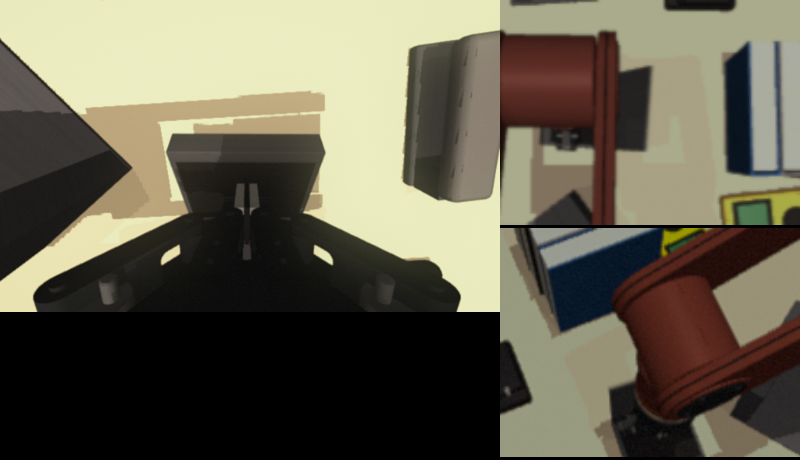

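Tipped past halfway: foot end at wrist (165–325,135–155), plate rising. Keep going forward, then up and clear.

Emit:
{"api": "servo_tool", "payload": {"offset": [[5,0,0],[5,0,0],[5,0,0],[5,0,0],[5,0,0],[5,0,0],[0,0,0],[0,0,-10],[0,0,-25],[0,0,-25],[0,0,-40],[0,0,-40],[0,0,-40],[0,0,-40],[0,0,-30],[0,0,0]], "rot": [[0,0,0],[0,0,0],[0,0,0],[0,0,0],[0,0,0],[0,0,0],[0,0,0],[0,0,0],[0,0,0],[0,0,0],[0,0,0],[0,0,0],[0,0,0],[0,0,0],[0,0,0],[0,0,0]], "hand": [0,0,0,0,0,0,0,0,0,0,0,0,0,0,0,0]}}

```text
time: 10.6
position: [0.5895, 0.1065, 0.32]
eef_rot: [0.004, 0.729, 0.684, 0.004]
ft_force: [0.7, 0.0, 1.0]
width: -0.0001
grip_force: 0.0
```

Run:
```python
from h import *
s=state();print(s['position'],s['eef_rot'],s['ft_force'])
im=capture("wrist");im2=capture("top");im3=capture("scene")
cv2.imwrite("pics/w4.png",im);cv2.imwrite("pics/t4.png",im2)
a=cv2.resize(im,(500,312));b=cv2.resize(im2[140:260,240:400],(300,225));d=cv2.resize(im3[120:250,250:420],(300,229))
c=np.zeros((460,800,3),'uint8');c[:312,:500]=a;c[:225,500:]=b;c[228:457,500:]=d;cv2.imwrite("pics/p4.png",c)
```

```text
[0.58948855 0.10651605 0.3200146 ] [0.00364072 0.72923846 0.68423713 0.00418976] [0.65847106 0.0195847  0.99009689]
```

View pics/p4.png

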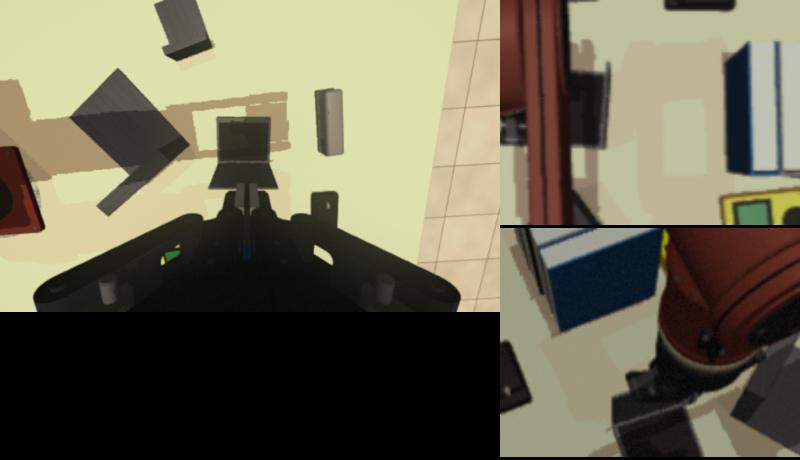

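It stands: foot end at crop (218–270,117), junction row 162, plate top (209–278,189). My ten views are used; the rest is by numbers.

Run:
```python
from h import *
s=state();p,q=s['position'],s['eef_rot'];k=640/500
for n,u,v,z in[("end-x",218,117,.02),("end+x",270,117,.02),("jn-x",216,162,.02),("jn+x",272,162,.02),("top-x",209,188,.15),("top+x",278,188,.15)]:print(n,wz(u*k,v*k,z,p,q))
im=cv2.imread('pics/w4.png');g=im.max(2)
for v in(152,165,180,195): r=np.where(g[v,250:380]<95)[0];print(v,r.min()+250,r.max()+250)
for u in(285,300,315,330,340): r=np.where(g[120:200,u]<95)[0];print(u,r.min()+120)
```

```text
end-x [533. 135.  20.]
end+x [636. 129.  20.]
jn-x [520.  44.  20.]
jn+x [637.  36.  20.]
top-x [526.  40. 150.]
top+x [632.  33. 150.]
152 313 345
165 280 345
180 280 344
195 279 344
285 157
300 155
315 150
330 150
340 150
```

Emit:
{"api": "servo_tool", "payload": {"offset": [[20,-2,0],[20,-2,0],[20,-2,0],[0,0,35],[0,0,35],[0,0,35],[0,0,35],[0,0,35],[0,0,35],[0,0,35],[0,0,30],[0,0,0],[0,0,0]], "rot": [[0,0,0],[0,0,0],[0,0,0],[0,0,0],[0,0,0],[0,0,0],[0,0,0],[0,0,0],[0,0,0],[0,0,0],[0,0,0],[0,0,0],[0,0,0]], "hand": [60,60,60,60,60,60,60,60,60,60,60,60,60]}}

```text
time: 12.05
position: [0.5835, 0.1666, 0.0363]
eef_rot: [-0.001, 0.729, 0.684, -0.001]
ft_force: [0.5, 0.6, 1.3]
width: 0.06
grip_force: 0.0
```

Run:
```python
from h import *
im=cv2.imread('pics/top0.png').astype(int)
# blue->white transition on manual_end top (free-cover edge): dark-blue to lighter strip
pts=[];base=[]
for v in range(172,230):
    row=im[v,355:385].sum(1); d=np.diff(row)
    j=np.argmax(d); w=d[max(j-1,0):j+2];uu=355+max(j-1,0)+.5+np.dot(np.arange(len(w)),w)/w.sum()
    pts.append(onz("top",uu,v,.21)[:2])
    i=np.argmin(np.diff(im[v,352:368].sum(1)))
    base.append(onz("top",352+i+.5,v,0)[:2])
pts=np.array(pts);base=np.array(base)
for P in(pts,base):
    k=np.median(np.abs(P[:,1]-np.median(P[:,1])));g=abs(P[:,1]-np.median(P[:,1]))<.006
    f=np.polyfit(P[g,0],P[g,1],1);print(g.sum(),np.degrees(np.arctan(f[0])),np.polyval(f,.573),P[g,0].min(),P[g,0].max())
```

```text
58 0.9920783431427572 -0.13888176425469528 0.5030182336554382 0.6294837519838551
58 0.8404127426960554 -0.1365280273660073 0.49940787193711356 0.6556852327972363
```

Emit:
{"api": "servo_tool", "payload": {"offset": [[0,0,6],[0,0,6],[0,0,0]], "rot": [[0,0,0],[0,0,0],[0,0,0]], "hand": [60,60,60]}}

```text
time: 12.35
position: [0.585, 0.1669, 0.0258]
eef_rot: [0.0, 0.729, 0.684, 0.0]
ft_force: [-1.0, -0.1, -0.2]
width: 0.0603
grip_force: 0.0
```

Emit:
{"api": "servo_tool", "payload": {"offset": [[0,0,4],[0,0,4],[0,0,0]], "rot": [[0,0,0],[0,0,0],[0,0,0]], "hand": [60,60,60]}}

```text
time: 12.65
position: [0.5844, 0.1668, 0.0169]
eef_rot: [-0.0, 0.729, 0.684, -0.0]
ft_force: [-0.0, -0.1, 0.7]
width: 0.06
grip_force: 0.0
```

Emit:
{"api": "servo_tool", "payload": {"offset": [[0,0,3],[0,0,0]], "rot": [[0,0,0],[0,0,0]], "hand": [60,60]}}

```text
time: 12.85
position: [0.5846, 0.1668, 0.0141]
eef_rot: [-0.0, 0.729, 0.684, -0.0]
ft_force: [-0.5, 0.2, 0.1]
width: 0.0602
grip_force: 0.0
```

Emit:
{"api": "servo_tool", "payload": {"offset": [[0,0,3],[0,0,0]], "rot": [[0,0,0],[0,0,0]], "hand": [60,60]}}

```text
time: 13.05
position: [0.5846, 0.1668, 0.0111]
eef_rot: [-0.0, 0.729, 0.684, -0.0]
ft_force: [0.7, -0.5, -0.1]
width: 0.0603
grip_force: 0.0
```

Emit:
{"api": "servo_tool", "payload": {"offset": [[0,0,3],[0,0,0]], "rot": [[0,0,0],[0,0,0]], "hand": [60,60]}}

```text
time: 13.25
position: [0.5846, 0.1668, 0.008]
eef_rot: [-0.0, 0.729, 0.684, -0.0]
ft_force: [0.5, -0.7, -0.2]
width: 0.0602
grip_force: 0.0
```

Emit:
{"api": "servo_tool", "payload": {"offset": [[0,0,3],[0,0,0]], "rot": [[0,0,0],[0,0,0]], "hand": [60,60]}}

```text
time: 13.45
position: [0.5845, 0.1668, 0.005]
eef_rot: [-0.0, 0.729, 0.684, -0.0]
ft_force: [-0.1, -0.3, -0.0]
width: 0.0599
grip_force: 0.0
```

Emit:
{"api": "servo_tool", "payload": {"offset": [[0,0,3],[0,0,0]], "rot": [[0,0,0],[0,0,0]], "hand": [60,60]}}

```text
time: 13.65
position: [0.5845, 0.1668, 0.002]
eef_rot: [-0.0, 0.729, 0.684, -0.0]
ft_force: [-0.3, 0.3, 0.7]
width: 0.0599
grip_force: 0.0
```

Emit:
{"api": "servo_tool", "payload": {"offset": [[0,0,3],[0,0,0]], "rot": [[0,0,0],[0,0,0]], "hand": [60,60]}}

```text
time: 13.85
position: [0.5845, 0.1669, -0.001]
eef_rot: [-0.0, 0.729, 0.684, -0.0]
ft_force: [0.6, 0.1, 0.1]
width: 0.06
grip_force: 0.0
```

Emit:
{"api": "servo_tool", "payload": {"offset": [[0,0,3],[0,0,0]], "rot": [[0,0,0],[0,0,0]], "hand": [60,60]}}

```text
time: 14.05
position: [0.5846, 0.1669, -0.004]
eef_rot: [-0.0, 0.729, 0.684, -0.0]
ft_force: [-0.2, 0.3, -0.1]
width: 0.0602
grip_force: 0.0
```

Emit:
{"api": "servo_tool", "payload": {"offset": [[0,0,3],[0,0,0]], "rot": [[0,0,0],[0,0,0]], "hand": [60,60]}}

```text
time: 14.25
position: [0.5845, 0.1669, -0.007]
eef_rot: [-0.0, 0.729, 0.684, -0.0]
ft_force: [-0.5, -1.0, 0.1]
width: 0.0595
grip_force: 0.0
```

Emit:
{"api": "servo_tool", "payload": {"offset": [[0,0,3],[0,0,0]], "rot": [[0,0,0],[0,0,0]], "hand": [60,60]}}

```text
time: 14.45
position: [0.5846, 0.1669, -0.0099]
eef_rot: [-0.0, 0.729, 0.684, -0.0]
ft_force: [0.4, 0.0, -0.5]
width: 0.0598
grip_force: 0.0
```

Emit:
{"api": "servo_tool", "payload": {"offset": [[0,0,3],[0,0,0]], "rot": [[0,0,0],[0,0,0]], "hand": [60,60]}}

```text
time: 14.65
position: [0.5845, 0.1668, -0.013]
eef_rot: [-0.0, 0.729, 0.684, -0.0]
ft_force: [0.1, -0.4, -1.0]
width: 0.06
grip_force: 0.0
```

Emit:
{"api": "servo_tool", "payload": {"offset": [[0,0,3],[0,0,0]], "rot": [[0,0,0],[0,0,0]], "hand": [60,60]}}

```text
time: 14.85
position: [0.5845, 0.1668, -0.016]
eef_rot: [-0.0, 0.729, 0.684, -0.0]
ft_force: [0.6, -0.0, -0.8]
width: 0.06
grip_force: 0.0
```

Emit:
{"api": "servo_tool", "payload": {"offset": [[0,0,3],[0,0,0]], "rot": [[0,0,0],[0,0,0]], "hand": [60,60]}}

```text
time: 15.05
position: [0.585, 0.1669, -0.0186]
eef_rot: [0.0, 0.729, 0.684, 0.0]
ft_force: [-0.7, 0.2, -0.3]
width: 0.06
grip_force: 0.0
```

Emit:
{"api": "servo_tool", "payload": {"offset": [[0,0,2],[0,0,0]], "rot": [[0,0,0],[0,0,0]], "hand": [60,60]}}

```text
time: 15.25
position: [0.5851, 0.1669, -0.0188]
eef_rot: [0.0, 0.729, 0.684, -0.0]
ft_force: [-5.7, -0.5, 13.1]
width: 0.0598
grip_force: 6.1
```

Emit:
{"api": "servo_tool", "payload": {"offset": [[0,0,2],[0,0,0]], "rot": [[0,0,0],[0,0,0]], "hand": [60,60]}}

```text
time: 15.45
position: [0.5851, 0.1669, -0.019]
eef_rot: [-0.0, 0.729, 0.684, -0.0]
ft_force: [-12.4, -2.7, 26.9]
width: 0.0598
grip_force: 13.4
```

Desk found at TCP z = −0.019; tips to 6 mm above it, then slide.

Emit:
{"api": "servo_tool", "payload": {"offset": [[0,0,-5],[0,0,-5],[-6,0,0],[-6,0,0],[-5,0,0],[-4,0,0],[-4,0,0],[-4,0,0],[-4,0,0],[0,0,0]], "rot": [[0,0,0],[0,0,0],[0,0,0],[0,0,0],[0,0,0],[0,0,0],[0,0,0],[0,0,0],[0,0,0],[0,0,0]], "hand": [60,60,60,60,60,60,60,60,60,60]}}

```text
time: 16.45
position: [0.5826, 0.1334, -0.0126]
eef_rot: [0.0, 0.729, 0.684, -0.0]
ft_force: [1.1, 0.6, 0.1]
width: 0.0598
grip_force: 0.0
```

Emit:
{"api": "servo_tool", "payload": {"offset": [[-6,0,0],[-6,0,0],[-6,0,0],[-6,0,0],[-6,0,0]], "rot": [[0,0,0],[0,0,0],[0,0,0],[0,0,0],[0,0,0]], "hand": [60,60,60,60,60]}}

```text
time: 16.95
position: [0.5808, 0.1034, -0.0125]
eef_rot: [-0.0, 0.729, 0.684, -0.0]
ft_force: [0.8, 2.4, -1.9]
width: 0.0601
grip_force: 1.2
```

```bash
cat > m.py <<'E'
from h import *
import sys
s=state();p,q=s['position'],s['eef_rot'];print(np.round(p,4),q,s['ft_force'])
im=capture("top");cv2.imwrite(sys.argv[1],im);c=camera_info("top")
T=np.linalg.inv(np.array(c['world_from_camera']))
def pr(x,y,z):
    w=T@[x,y,z,1];return c['cx']+c['fx']*w[0]/w[2],c['cy']+c['fy']*w[1]/w[2]
# expected plate-top edge (outer), gradient along columns, for given guess y
g=float(sys.argv[2])
for x in(.535,.545,.555,.565,.575,.585,.595,.605,.615,.625):
    u,v=pr(x,g,.15);v=int(round(v));a=int(u)-12
    r=im[v,a:a+28].astype(int).sum(1);d=np.diff(r);j=np.argmax(d);print(x,v,r.tolist(),np.round(onz("top",a+j+.5,v,.15)[:2]*1000))
E
python3 m.py pics/t5.png -.005
```

```text
[ 0.5808  0.1034 -0.0125] [-3.61256298e-05  7.29201733e-01  6.84298788e-01 -1.40019882e-05] [ 0.78336077  2.3504196  -1.91363607]
0.535 215 [72, 76, 72, 70, 73, 76, 72, 101, 197, 185, 127, 203, 321, 422, 459, 459, 462, 462, 462, 463, 461, 461, 460, 459, 462, 462, 460, 460] [534.  -3.]
0.545 211 [69, 71, 74, 75, 68, 73, 68, 92, 190, 202, 142, 193, 279, 408, 456, 462, 462, 461, 459, 462, 461, 462, 459, 459, 462, 460, 461, 461] [544.  -5.]
0.555 206 [72, 72, 73, 72, 75, 70, 72, 86, 158, 209, 167, 155, 243, 398, 457, 461, 462, 462, 462, 459, 462, 462, 462, 461, 461, 461, 462, 461] [556.  -5.]
0.565 202 [65, 69, 64, 66, 64, 66, 65, 75, 110, 185, 169, 126, 201, 327, 425, 458, 462, 462, 461, 459, 461, 459, 459, 460, 460, 461, 459, 462] [565.  -5.]
0.575 198 [70, 70, 66, 63, 73, 67, 67, 67, 89, 187, 222, 161, 195, 283, 408, 456, 461, 462, 461, 461, 461, 462, 462, 462, 460, 462, 462, 460] [574.  -7.]
0.585 194 [69, 71, 67, 71, 68, 68, 66, 67, 82, 157, 200, 153, 199, 265, 401, 456, 462, 461, 460, 462, 461, 459, 460, 462, 462, 462, 460, 459] [584.  -7.]
0.595 189 [70, 71, 68, 66, 64, 63, 64, 61, 72, 116, 185, 159, 136, 221, 377, 448, 460, 461, 461, 460, 462, 461, 462, 462, 460, 460, 461, 462] [596.  -7.]
0.605 185 [68, 70, 68, 69, 67, 68, 68, 67, 73, 96, 179, 169, 119, 195, 317, 422, 458, 460, 462, 460, 460, 462, 462, 460, 459, 462, 461, 462] [605.  -7.]
0.615 181 [82, 83, 85, 85, 91, 95, 95, 95, 103, 116, 175, 161, 111, 178, 260, 403, 453, 459, 461, 462, 460, 462, 461, 461, 461, 462, 462, 462] [615.  -9.]
0.625 177 [442, 453, 459, 458, 459, 460, 459, 457, 459, 459, 455, 412, 325, 224, 252, 401, 454, 461, 461, 462, 459, 459, 459, 462, 462, 461, 462, 462] [624.  -9.]
```

Emit:
{"api": "servo_tool", "payload": {"offset": [[-6,0,0],[-6,0,0],[-6,0,0],[-6,0,0],[-6,0,0],[-6,0,0],[-6,0,0],[-6,0,0],[-6,0,0],[-6,0,0],[-6,0,0],[-6,0,0],[-6,0,0],[-6,0,0],[-6,0,0]], "rot": [[0,0,0],[0,0,0],[0,0,0],[0,0,0],[0,0,0],[0,0,0],[0,0,0],[0,0,0],[0,0,0],[0,0,0],[0,0,0],[0,0,0],[0,0,0],[0,0,0],[0,0,0]], "hand": [60,60,60,60,60,60,60,60,60,60,60,60,60,60,60]}}

```text
time: 18.5
position: [0.5752, 0.0137, -0.0124]
eef_rot: [0.0, 0.729, 0.684, 0.0]
ft_force: [0.8, 3.9, -0.1]
width: 0.06
grip_force: 1.7
```

```bash
cat > m2.py <<'E'
from h import *
import sys
s=state();print(s['time'],np.round(s['position'],4),np.round(s['ft_force'],1))
im=capture("top");cv2.imwrite(sys.argv[1],im);c=camera_info("top")
T=np.linalg.inv(np.array(c['world_from_camera']))
def pr(x,y,z):
    w=T@[x,y,z,1];return c['cx']+c['fx']*w[0]/w[2],c['cy']+c['fy']*w[1]/w[2]
g=float(sys.argv[2]);
for x in(.50,.51,.52,.53,.54,.55,.57,.59,.60,.61,.62,.63,.64):
    u,v=pr(x,g,.15);v=int(round(v));a=int(u)-10
    print(x,v,a,np.round(onz("top",a+10,v,.15)[1]*1000),(im[v,a:a+30].astype(int).sum(1)//5).tolist())
E
python3 m2.py pics/t6.png -.1
```

```text
18.5 [ 0.5752  0.0137 -0.0124] [ 0.8  3.9 -0.1]
0.5 230 342 -98.0 [91, 91, 91, 91, 91, 91, 91, 91, 91, 91, 91, 91, 91, 91, 91, 90, 91, 89, 67, 36, 16, 12, 12, 11, 12, 11, 11, 10, 12, 12]
0.51 226 342 -98.0 [91, 91, 91, 91, 91, 91, 91, 91, 91, 91, 91, 91, 91, 91, 91, 91, 91, 88, 62, 28, 13, 11, 12, 12, 11, 12, 11, 11, 11, 12]
0.52 221 342 -98.0 [47, 33, 20, 16, 16, 15, 21, 39, 65, 84, 90, 91, 91, 91, 90, 91, 89, 71, 43, 20, 11, 12, 11, 11, 12, 12, 12, 12, 12, 11]
0.53 217 342 -98.0 [40, 31, 16, 12, 11, 10, 16, 39, 57, 81, 90, 91, 91, 91, 91, 91, 89, 71, 43, 20, 11, 11, 12, 11, 11, 12, 12, 12, 12, 12]
0.54 213 342 -98.0 [38, 33, 19, 12, 11, 11, 17, 39, 53, 80, 90, 90, 91, 91, 91, 91, 89, 71, 43, 20, 11, 11, 11, 11, 11, 12, 11, 11, 11, 11]
0.55 209 342 -98.0 [37, 36, 21, 13, 11, 12, 13, 27, 49, 79, 89, 91, 91, 91, 91, 91, 89, 71, 40, 16, 11, 11, 11, 11, 10, 11, 11, 10, 11, 11]
0.57 200 342 -98.0 [21, 30, 26, 16, 11, 12, 10, 15, 38, 57, 81, 90, 91, 91, 91, 91, 89, 71, 40, 16, 12, 11, 11, 10, 11, 10, 11, 11, 11, 12]
0.59 192 342 -98.0 [17, 34, 32, 19, 12, 11, 11, 13, 26, 47, 79, 90, 91, 91, 91, 91, 88, 66, 34, 15, 11, 12, 11, 11, 11, 12, 12, 12, 11, 13]
0.6 187 342 -98.0 [15, 30, 39, 27, 14, 10, 10, 11, 16, 39, 64, 84, 90, 91, 91, 91, 88, 63, 30, 14, 11, 12, 11, 11, 11, 11, 11, 12, 12, 14]
0.61 183 342 -98.0 [28, 34, 39, 31, 17, 12, 11, 10, 14, 34, 56, 81, 90, 91, 91, 91, 88, 62, 28, 14, 12, 12, 11, 11, 11, 11, 11, 12, 13, 13]
0.62 179 342 -98.0 [91, 89, 75, 74, 85, 85, 65, 37, 19, 34, 51, 79, 90, 91, 91, 89, 75, 50, 26, 13, 12, 11, 12, 11, 11, 12, 12, 12, 12, 13]
0.63 175 342 -98.0 [94, 95, 95, 95, 95, 95, 94, 95, 94, 91, 91, 94, 95, 95, 95, 93, 76, 51, 27, 14, 11, 12, 11, 12, 12, 12, 13, 12, 12, 16]
0.64 171 342 -98.0 [94, 95, 95, 95, 95, 95, 95, 95, 95, 95, 94, 94, 94, 94, 94, 93, 78, 67, 62, 48, 30, 17, 12, 11, 11, 13, 13, 12, 12, 15]
```

Emit:
{"api": "servo_tool", "payload": {"offset": [[-5,0,0],[-5,0,0],[-5,0,0],[-5,0,0],[-5,0,0],[-5,0,0],[0,0,0]], "rot": [[0,0,-0.75],[0,0,-0.75],[0,0,-0.75],[0,0,-0.75],[0,0,-0.75],[0,0,-0.75],[0,0,0]], "hand": [60,60,60,60,60,60,60]}}

```text
time: 19.25
position: [0.5743, -0.0169, -0.0125]
eef_rot: [0.0, 0.702, 0.713, -0.0]
ft_force: [0.3, 0.1, 0.9]
width: 0.0601
grip_force: 0.0
```

```bash
python3 m2.py pics/t7.png -.125
```

```text
19.25 [ 0.5743 -0.0169 -0.0125] [0.3 0.1 0.9]
0.5 230 353 -124.0 [90, 91, 91, 91, 91, 90, 88, 67, 36, 17, 12, 12, 11, 12, 10, 11, 11, 11, 12, 13, 25, 45, 77, 88, 89, 90, 89, 89, 89, 89]
0.51 226 353 -124.0 [85, 91, 91, 93, 94, 94, 91, 64, 29, 13, 12, 11, 10, 10, 10, 11, 12, 11, 11, 14, 26, 49, 86, 98, 100, 99, 99, 99, 100, 99]
0.52 221 353 -124.0 [81, 94, 95, 95, 95, 93, 76, 46, 20, 11, 10, 10, 10, 11, 11, 11, 11, 11, 11, 15, 32, 55, 87, 98, 99, 99, 98, 98, 99, 99]
0.53 217 353 -124.0 [26, 39, 44, 29, 13, 10, 11, 11, 11, 13, 29, 44, 32, 14, 10, 10, 11, 11, 12, 14, 34, 63, 89, 97, 98, 99, 99, 98, 98, 99]
0.54 213 353 -124.0 [24, 38, 46, 31, 14, 11, 11, 11, 12, 14, 29, 31, 20, 11, 11, 11, 10, 10, 11, 15, 35, 63, 89, 98, 99, 99, 99, 99, 99, 99]
0.55 209 353 -124.0 [26, 38, 43, 30, 14, 11, 12, 12, 11, 17, 38, 35, 21, 12, 11, 11, 12, 12, 11, 16, 39, 64, 89, 97, 98, 98, 98, 98, 98, 98]
0.57 200 353 -124.0 [29, 33, 32, 22, 13, 11, 11, 12, 12, 15, 33, 29, 17, 12, 11, 11, 11, 11, 13, 19, 42, 74, 93, 98, 98, 99, 98, 98, 99, 99]
0.59 192 353 -124.0 [28, 28, 21, 15, 11, 11, 11, 11, 11, 17, 35, 28, 14, 10, 11, 11, 11, 11, 13, 20, 46, 84, 97, 99, 98, 99, 99, 98, 99, 99]
0.6 187 353 -124.0 [28, 28, 24, 16, 12, 12, 11, 11, 10, 16, 32, 25, 14, 11, 11, 11, 11, 12, 14, 25, 47, 85, 97, 99, 99, 99, 99, 99, 99, 99]
0.61 183 353 -124.0 [29, 29, 26, 18, 12, 11, 11, 11, 10, 17, 33, 25, 12, 11, 11, 11, 11, 13, 14, 27, 54, 87, 98, 99, 99, 99, 99, 99, 99, 99]
0.62 179 353 -124.0 [24, 26, 25, 21, 15, 11, 11, 10, 12, 18, 32, 25, 13, 10, 10, 12, 13, 12, 13, 28, 54, 87, 98, 99, 99, 99, 99, 99, 99, 99]
0.63 175 353 -125.0 [21, 31, 54, 83, 91, 74, 48, 25, 14, 23, 35, 26, 13, 12, 12, 12, 13, 12, 15, 35, 63, 89, 98, 99, 99, 99, 99, 99, 99, 99]
0.64 171 353 -125.0 [95, 95, 95, 95, 93, 78, 67, 62, 49, 30, 18, 11, 12, 12, 12, 12, 12, 13, 15, 35, 64, 90, 98, 99, 99, 99, 99, 99, 99, 99]
```

Square within ~0.5°, ~9 mm to go. Creep in with a slight sideways drift toward centre.

Emit:
{"api": "servo_tool", "payload": {"offset": [[-1.5,-0.6,0],[-1.5,-0.6,0],[-1.5,-0.6,0],[-1.5,-0.6,0]], "rot": [[0,0,0],[0,0,0],[0,0,0],[0,0,0]], "hand": [60,60,60,60]}}

```text
time: 19.7
position: [0.572, -0.0218, -0.0125]
eef_rot: [0.0, 0.702, 0.713, 0.0]
ft_force: [1.1, 2.6, -0.2]
width: 0.0598
grip_force: 1.3
```

Emit:
{"api": "servo_tool", "payload": {"offset": [[-1,0,0],[-1,0,0]], "rot": [[0,0,0],[0,0,0]], "hand": [60,60]}}

```text
time: 19.9
position: [0.5718, -0.0237, -0.0125]
eef_rot: [-0.0, 0.702, 0.712, -0.0]
ft_force: [0.0, 3.7, 0.9]
width: 0.0602
grip_force: 1.8
```

Emit:
{"api": "servo_tool", "payload": {"offset": [[-1,0,0]], "rot": [[0,0,0]], "hand": [60]}}

```text
time: 20.0
position: [0.5718, -0.0247, -0.0125]
eef_rot: [-0.0, 0.702, 0.712, -0.0]
ft_force: [0.5, 3.8, 0.5]
width: 0.0593
grip_force: 1.9
```

```bash
python3 m2.py pics/t8.png -.125|cut -c1-120
```

```text
20.0 [ 0.5718 -0.0247 -0.0125] [0.5 3.8 0.5]
0.5 230 353 -124.0 [28, 28, 34, 62, 84, 90, 88, 67, 35, 16, 13, 12, 12, 11, 11, 11, 10, 11, 11, 13, 25, 45, 77, 88, 89, 
0.51 226 353 -124.0 [25, 28, 30, 45, 81, 93, 91, 64, 30, 13, 11, 11, 11, 11, 10, 11, 11, 11, 11, 13, 25, 49, 86, 98, 99,
0.52 221 353 -124.0 [23, 28, 28, 34, 62, 82, 73, 45, 21, 11, 10, 11, 11, 12, 13, 12, 11, 11, 12, 14, 32, 55, 86, 98, 98,
0.53 217 353 -124.0 [20, 26, 28, 29, 33, 42, 30, 15, 11, 10, 11, 10, 11, 18, 32, 24, 12, 10, 11, 15, 34, 63, 89, 98, 98,
0.54 213 353 -124.0 [17, 25, 28, 28, 31, 41, 30, 14, 11, 11, 12, 11, 13, 24, 33, 24, 12, 12, 11, 14, 34, 63, 89, 98, 98,
0.55 209 353 -124.0 [18, 21, 26, 28, 31, 42, 31, 14, 11, 11, 11, 11, 13, 28, 44, 32, 15, 11, 10, 15, 39, 64, 89, 97, 98,
0.57 200 353 -124.0 [27, 18, 23, 28, 29, 27, 18, 13, 12, 12, 11, 11, 15, 34, 33, 20, 13, 10, 12, 19, 42, 75, 93, 98, 98,
0.59 192 353 -124.0 [28, 24, 18, 24, 28, 29, 27, 19, 13, 11, 10, 10, 15, 33, 29, 16, 11, 11, 12, 20, 45, 84, 97, 98, 99,
0.6 187 353 -124.0 [29, 27, 20, 20, 27, 28, 28, 23, 15, 12, 11, 11, 14, 32, 29, 17, 12, 11, 13, 25, 47, 84, 97, 99, 98, 
0.61 183 353 -124.0 [28, 28, 23, 17, 23, 27, 28, 22, 15, 11, 11, 11, 14, 32, 25, 13, 11, 11, 13, 27, 54, 87, 97, 98, 98,
0.62 179 353 -124.0 [24, 24, 23, 16, 20, 23, 23, 20, 14, 13, 11, 12, 14, 33, 26, 13, 12, 13, 13, 28, 54, 87, 98, 99, 99,
0.63 175 353 -125.0 [42, 44, 51, 65, 79, 69, 47, 25, 13, 12, 12, 12, 16, 32, 25, 14, 13, 12, 15, 34, 62, 89, 98, 99, 99,
0.64 171 353 -125.0 [95, 95, 95, 94, 93, 78, 67, 63, 48, 30, 16, 12, 13, 12, 12, 11, 11, 13, 15, 35, 64, 90, 98, 99, 99,
```

Emit:
{"api": "servo_tool", "payload": {"offset": [[-1,0,0]], "rot": [[0,0,0]], "hand": [60]}}

```text
time: 20.15
position: [0.5719, -0.0257, -0.0125]
eef_rot: [-0.0, 0.702, 0.712, 0.0]
ft_force: [-0.3, 3.7, 1.5]
width: 0.0601
grip_force: 2.0
```

Emit:
{"api": "servo_tool", "payload": {"offset": [[-1,0,0]], "rot": [[0,0,0]], "hand": [60]}}

```text
time: 20.25
position: [0.5719, -0.0265, -0.0125]
eef_rot: [-0.0, 0.702, 0.712, 0.0]
ft_force: [-0.2, 8.1, 2.1]
width: 0.0607
grip_force: 4.1
```

Emit:
{"api": "servo_tool", "payload": {"offset": [[-1,0,0]], "rot": [[0,0,0]], "hand": [60]}}

```text
time: 20.35
position: [0.572, -0.0269, -0.0125]
eef_rot: [-0.001, 0.702, 0.712, 0.0]
ft_force: [0.2, 8.2, 2.2]
width: 0.0604
grip_force: 4.1
```

Force jumped 3.7 → 8 N: in contact. Hold, and check.

Emit:
{"api": "servo_tool", "payload": {"offset": [[-0.5,0,0],[0,0,0]], "rot": [[0,0,0],[0,0,0]], "hand": [60,60]}}

```text
time: 20.55
position: [0.5719, -0.0273, -0.0125]
eef_rot: [-0.001, 0.702, 0.712, 0.0]
ft_force: [0.8, 7.6, 1.6]
width: 0.0597
grip_force: 3.9
```

Emit:
{"api": "servo_tool", "payload": {"offset": [[5,0,0],[10,0,0],[20,0,0],[20,0,0],[0,0,-30],[0,0,-40],[20,0,-40],[30,0,-40],[40,0,-40],[40,0,-40],[40,0,-40],[40,0,0],[0,0,0]], "rot": [[0,0,0],[0,0,0],[0,0,0],[0,0,0],[0,0,0],[0,0,0],[0,0,0],[0,0,0],[0,0,0],[0,0,0],[0,0,0],[0,0,0],[0,0,0]], "hand": [60,60,60,60,60,60,60,60,60,60,60,60,60]}}

```text
time: 21.85
position: [0.5682, 0.2274, 0.2455]
eef_rot: [0.001, 0.7, 0.714, 0.002]
ft_force: [-0.5, -1.1, 0.1]
width: 0.0602
grip_force: 0.0
```

```bash
python3 m2.py pics/t9.png -.125|cut -c1-130
python3 - <<'E'
from h import *
s=state();p,q=s['position'],s['eef_rot'];im=capture("wrist");cv2.imwrite('pics/w9.png',im)
a,b=cv2.imread('pics/top0.png'),cv2.imread('pics/t9.png')
for n,(u0,v0,u1,v1) in dict(meter=(355,235,432,280),mouse=(325,120,368,148),stapler=(240,120,296,145),binders=(404,155,466,238)).items():
    print(n,cv2.absdiff(a,b)[v0:v1,u0:u1].max(2).mean())
E
```

```text
21.85 [0.5682 0.2274 0.2455] [-0.5 -1.1  0.1]
0.5 230 353 -124.0 [105, 105, 105, 104, 105, 105, 103, 89, 54, 23, 16, 15, 14, 14, 14, 13, 14, 14, 14, 14, 19, 45, 76, 93, 98, 98,
0.51 226 353 -124.0 [105, 105, 105, 105, 105, 105, 102, 77, 41, 18, 14, 13, 14, 13, 14, 13, 13, 14, 13, 15, 23, 47, 83, 104, 109, 
0.52 221 353 -124.0 [101, 101, 101, 101, 101, 101, 99, 75, 40, 18, 14, 13, 13, 14, 14, 15, 15, 14, 13, 14, 23, 51, 93, 108, 109, 1
0.53 217 353 -124.0 [17, 17, 17, 16, 21, 41, 41, 26, 14, 14, 14, 14, 14, 14, 19, 38, 29, 16, 14, 15, 27, 51, 93, 108, 109, 109, 10
0.54 213 353 -124.0 [16, 16, 16, 17, 22, 42, 40, 25, 15, 14, 14, 15, 14, 15, 20, 38, 29, 15, 14, 16, 28, 52, 94, 107, 109, 109, 10
0.55 209 353 -124.0 [15, 16, 15, 16, 22, 42, 48, 32, 16, 14, 14, 14, 15, 15, 25, 40, 30, 16, 13, 15, 30, 59, 95, 107, 109, 108, 10
0.57 200 353 -124.0 [15, 15, 15, 17, 29, 42, 35, 21, 14, 14, 14, 13, 14, 17, 31, 35, 24, 15, 13, 16, 38, 70, 98, 108, 109, 109, 10
0.59 192 353 -124.0 [15, 16, 16, 17, 30, 44, 33, 19, 15, 15, 14, 14, 14, 20, 43, 36, 20, 14, 13, 19, 43, 72, 99, 108, 109, 109, 10
0.6 187 353 -124.0 [16, 17, 16, 19, 36, 46, 34, 19, 14, 14, 14, 14, 13, 19, 40, 33, 18, 14, 15, 19, 46, 82, 102, 108, 109, 109, 10
0.61 183 353 -124.0 [15, 16, 17, 19, 36, 45, 32, 16, 14, 14, 14, 14, 14, 17, 38, 31, 18, 14, 14, 19, 47, 82, 102, 108, 109, 109, 1
0.62 179 353 -124.0 [97, 98, 98, 97, 83, 72, 59, 35, 17, 14, 14, 13, 13, 18, 38, 30, 18, 14, 15, 23, 47, 83, 103, 108, 109, 109, 1
0.63 175 353 -125.0 [105, 105, 105, 105, 104, 102, 77, 41, 18, 14, 14, 14, 14, 19, 39, 30, 17, 14, 15, 24, 52, 94, 108, 109, 109, 
0.64 171 353 -125.0 [105, 105, 105, 105, 105, 103, 86, 73, 67, 49, 27, 16, 15, 14, 14, 14, 14, 14, 15, 24, 51, 94, 108, 109, 109, 
meter 25.407503607503607
mouse 14.216777408637874
stapler 22.02285714285714
binders 24.997668091721724
```

Run:
```python
from h import *
a,b=[cv2.imread(f).max(2).astype(np.float32) for f in('pics/top0.png','pics/t9.png')]
for n,(u0,v0,u1,v1) in dict(meter=(350,233,436,284),mouse=(320,116,372,152),stapler=(238,116,300,148),binders=(404,150,470,242),manuals=(362,155,404,240)).items():
    x,y=[cv2.GaussianBlur(i[v0:v1,u0:u1],(3,3),0) for i in(a,b)];print(n,cv2.phaseCorrelate(x-x.mean(),y-y.mean(),cv2.createHanningWindow((u1-u0,v1-v0),cv2.CV_32F)))
g=b
for c in(367,368):print(c,[int(t) for t in g[166:182,c]],[int(t) for t in g[210:228,c]])
print('foot end col range',[int(t) for t in g[196,305:330]])
print('foot rows',[int(t) for t in g[166:186,335]],[int(t) for t in g[210:230,335]])
for v in(160,161,162,163,164,165,231,232,233,234,235,236):print(v,[int(t) for t in g[v,372:386:3]])
```

```text
meter ((-0.02269154645173188, 0.004030223347733397), 0.9916515144301049)
mouse ((0.02862844544570109, 0.05095699012819921), 1.0075807447541398)
stapler ((-0.022942307557279662, -0.058170577029027726), 0.9829564138781279)
binders ((-0.0673431894935419, 0.0010020921176945308), 0.998924609825567)
manuals ((0.7703000240362208, 0.03949979232125145), 1.068594777731248)
367 [134, 77, 43, 38, 36, 37, 37, 40, 54, 68, 68, 67, 66, 65, 65, 64] [38, 37, 37, 36, 36, 35, 37, 34, 33, 32, 31, 35, 35, 36, 36, 35, 35, 35]
368 [78, 44, 38, 38, 37, 37, 38, 40, 48, 54, 52, 51, 52, 52, 54, 54] [67, 67, 67, 67, 68, 68, 70, 66, 64, 62, 48, 36, 35, 36, 35, 35, 34, 35]
foot end col range [184, 184, 184, 185, 185, 184, 184, 184, 184, 184, 185, 184, 187, 187, 187, 187, 187, 183, 142, 107, 95, 89, 67, 41, 30]
foot rows [187, 187, 187, 187, 186, 187, 187, 187, 187, 188, 187, 187, 186, 173, 110, 82, 40, 29, 29, 30] [29, 29, 29, 31, 30, 31, 31, 30, 39, 67, 104, 151, 184, 187, 187, 186, 187, 187, 187, 187]
160 [186, 187, 187, 187, 187]
161 [176, 186, 187, 187, 187]
162 [119, 185, 187, 187, 187]
163 [82, 186, 188, 188, 187]
164 [75, 186, 187, 188, 188]
165 [74, 185, 188, 189, 188]
231 [36, 96, 72, 76, 77]
232 [42, 108, 85, 98, 99]
233 [93, 122, 121, 121, 122]
234 [178, 160, 159, 160, 173]
235 [187, 184, 184, 184, 187]
236 [186, 187, 187, 187, 187]
```

```bash
python3 -c "
from bench import *
print(hand_in())"
```

```text
the job is handed in; nothing more can be done
None
```

The bookend is back on its foot and pushed square (within about 0.5°) against the blue manual's cover, about 5 mm off centre. The manuals are still standing, but closed up about 1.6 mm along the row. The other things on the desk did not move, and the job is handed in at about 22 s, with no verdict returned.

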